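# Repack the fixing supplies into the bench rack in reverse order

## Task

Move the four supplies (nail carton, tape measure, black tape, jar) from the wooden rack into the empty grey rack in reverse order, because that rack is worked from its other end: what stood leftmost as the robot sees it must end rightmost, and so on along the row. Each goes on the floor of its own bay, in the middle of it, the same way up as before, with the long sides of the carton and the tape measure along the row; let go of everything, and leave the glue bottle standing where it is.

Things in the scene. Friction and masses are not known exactly. Their poses are not given: they have to be found in the camera images.
- nail_box: brown cardboard carton with green and white label, a solid block 50 (x) x 76 (y) x 46 (z) mm, about 0.28 kg. Origin: centre of its underside (the block reaches x -24 to +26). At the start it stands in the wooden rack with its long side (y) along the row, turned by up to 0.1 rad. Pinch it across x.
- tape_measure: tape measure (steel rule) in a yellow and black case, standing on edge, 34 (x, thickness) x 78 (y) x 64 (z) mm, about 0.24 kg. Origin: centre of its underside. At the start its long side (y) lies along the row, turned by up to 0.1 rad. Pinch it across x, on the flat faces.
- black_tape: roll of black tape lying flat, 57 mm across, 19 mm high (a solid disc to the gripper, do not reach into the hole), 0.05 kg. Origin: centre of its underside. Any yaw.
- jar: small closed amber jar with an orange lid, standing upright, body 48 mm in diameter, 62 mm high with the lid, about 0.14 kg. Origin: centre of its underside. Round, any yaw. The lid is fixed to the jar.
- nail_box_mat: red plastic liner mat, 78 x 84 mm, 2 mm thick, lying in a bay of the wooden rack, under the nail carton at the start, so it keeps showing where that thing came from. Fixed. Origin: centre of its underside; x along the rack's depth (away from the robot), y along the row (to the left), z up.
- tape_measure_mat: blue plastic liner mat, 78 x 84 mm, 2 mm thick, lying in a bay of the wooden rack, under the tape measure at the start, so it keeps showing where that thing came from. Fixed. Origin: centre of its underside; x along the rack's depth (away from the robot), y along the row (to the left), z up.
- black_tape_mat: white plastic liner mat, 78 x 84 mm, 2 mm thick, lying in a bay of the wooden rack, under the black tape at the start, so it keeps showing where that thing came from. Fixed. Origin: centre of its underside; x along the rack's depth (away from the robot), y along the row (to the left), z up.
- jar_mat: green plastic liner mat, 78 x 84 mm, 2 mm thick, lying in a bay of the wooden rack, under the jar at the start, so it keeps showing where that thing came from. Fixed. Origin: centre of its underside; x along the rack's depth (away from the robot), y along the row (to the left), z up.
- bench_rack: empty grey metal rack, fixed, 92 (x) x 390 (y) x 39 mm. Origin: centre of underside; x away from the robot, y along the row to the left. Four bays centred at x 0, y +144, +48, -48, -144 mm, each 90 mm wide; floor 10 mm above underside, dividers 21 mm above the floor (ends 29). Front and back: 6 mm corner lips, 52 mm finger notch between.
- site_rack: light wooden rack that holds the mats and the four things at the start; fixed; same shape, size, bays and axes as the grey rack (origin: centre of its underside). The mats lie on its bay floors at the bay centres.
- glue_bottle: bystander: loose white glue bottle with blue label and orange nozzle, upright, 62 mm in diameter, 167 mm high, standing to the left of the racks. Origin: centre of its underside.
There are look-alikes about, which are no part of the job. What is shaped like the jar but red or turquoise is not meant.

How it is judged:
By the outcome, as a careful person would: the job done as asked, in the order asked, and still so for the second after the job is handed in, with the robot touching nothing.
It also fails if it takes over 104 s, if anything falls off the work surface, if the arm or the gripper's body presses on something with over 40 N, if the wrist force passes 120 N, or if a joint passes its speed limit or range.

## Robot

A 7-joint arm with a two-finger parallel gripper is mounted at the origin on a cart in front of the work surface, level with it; the furniture and walls round the work are solid. World frame = base frame: x ahead of the robot, y to its left, z up, the work surface at z = 0. Lengths are in mm, angles in rad, forces in N, time in s.
With the tool pointing down it reaches from about 400 to 900 mm from the base axis. Payload 5.5 kg.
Tool frame: the origin (TCP) lies midway between the tips of the shut fingers; the grasp point (between the pads) lies 19 mm behind it; z points along the fingers, y is the line along which they close (so a half turn about z gives the same grasp; the last joint's range is limited). The gripper opens to 92 mm and grips with 3 to 60 N. Pads are 19 mm wide; open, the fingers measure 130 mm over their backs; the gripper's body (75 mm by 190 mm) begins 47 mm behind the grasp point.
Start: joints at [1.448, 0.501, -0.427, 1.55, 0.221, 1.138, -0.21], TCP at [244.628, -602.21, 226.729] pointing down, gripper open.
Joint ranges: [-2.88, 2.88], [-0.31, 2.03], [-1.54, 1.56], [0.2, 2.42], [-1.41, 4.55], [0.19, 2.02], [-2.57, 2.57]. Speed limits (rad/s): [2.57, 2.57, 3.14, 3.14, 3.14, 3.14, 3.14].

## Interface

Orientations are given as a unit quaternion [w, x, y, z].
In Python, from cell import read_state, cams, ticket gives the robot as it stands. The module is installed in compiled form; this text tells all that it offers.
- The arm moves only by the tool step_arm, never from a script. Its arguments are lists of equal length, an entry for each row: "translation": the shift along the tool's x, y, z in mm, a list of three; "roll": the turn about the tool's z in degrees; "gripper": the closure, from 0 (fully open) to 1 (shut). A call has 1 to 20 rows; each row shifts and turns the commanded pose from where the row before left it, along the tool's axes as they then stand; what a row does not reach is not made up. A row lasts 1/12 s, in which the tool goes at most 41.7 mm and 7.16 degrees, less where a joint would pass 70% of its speed; a pose out of reach is approached as far as the arm can. A call is refused whole if a number of a shift passes 41.7 or a number of a turn 7.16, either way. A call with a gripper value outside its range is refused whole. The fingers move at their own pace and stop on an object; the grip force is fixed at half the most. Time passes only in rows, so rows that do not move let the fingers close. It gives the time, the measured TCP pose, the force, the opening and the grip force at its end, in the units of the state.
- read_state(): the state, without advancing time (a new reading comes with each control period).
- cams.get_image(name): name is "scene" or "top" or "wrist"; returns a dict with "frame" (384x512x3 uint8, red, green, blue), "depth" (384x512 float32, mm along the optical axis (not along the pixel's ray), 0 where there is no reading), "intrinsics" (3x3 intrinsics, pixels), "k1" (the pictures are not rectified: a ray, as slopes to the right and down, at radius r is drawn at 1 + k1 r^2 times it, then the intrinsics apply), "R" (3x3) and "t" (3): a world point X has camera coordinates R X + t; the wrist camera has in their place "hand_eye" (4x4, takes a point from camera to tool coordinates, whose origin is the TCP and whose axes are the flange's). Camera axes: x right, y down, z forward; pixel columns grow to the right and rows downward; lengths in mm; the calibration is good to about 2 mm. A picture is of the moment at which its call begins: read the wrist's pose just before it.
- ticket.close_job(): hands the job in; it is judged then, once.
Trained networks look in the newest picture that a camera, given by its name, has taken for a name from the list of things; names that differ only in an ending like _2 or _b are one class to them, and where a whole thing is asked for, a point or a joint stands for the part that bears it (a point fixed in the world has none). Each returns a list of dicts, best first, with "confidence" (0 to 1); they miss things now and then, are a little off and sometimes report something else, mostly with a low value. They report only what shows in the picture. A call takes as long as a camera call. They do not tell look-alikes from the thing itself.
- cams.search_frame(query, camera): "extent" ([left, top, right, bottom] in pixels, round what is visible of it).
The state is a dict: "time_s": time; "joint_positions": joint angles; "joint_vel": joint speeds; "joint_efforts": joint torques, N m; "tcp_pos": TCP position; "tool_rot": TCP orientation; "force": force on the tool from outside, world axes, zero at the start; "wrist_torque": the same for the moment, N m; "finger_gap": finger opening in mm; "finger_force": force on a finger pad.
Only numpy, scipy, OpenCV 4.12 (cv2) and the standard library are available. Lean on these libraries where they do the work, as an engineer would, in place of code of your own. Each camera call takes 0.05 s, during which the arm holds its last target. There are 200 camera calls.

## Working session

There is one attempt and no reset: what is moved stays moved. The work goes in short steps, Python scripts to look and compute and a tool call to move; the robot and the scene stay as the last step left them, time stands still between calls to the robot, and variables do not carry over. Pictures are saved under pics/ and viewed, at most 14 in all, crops included, and the job is handed in when it is done.

Besides the shell and the picture viewer there is one more tool, called after ">>>" in YAML: its name, and indented under it one key for each argument. step_arm: Moves the arm, as the interface text tells. Its arguments: {"type":"object","properties":{"translation":{"type":"array"},"roll":{"type":"array"},"gripper":{"type":"array"}},"required":["translation","roll","gripper"]}

```bash
mkdir -p pics; cat > h.py <<'E'
import numpy as np, cv2
from cell import read_state, cams, ticket
def save(im,n): cv2.imwrite(f'pics/{n}.png',im['frame'][:,:,::-1])
def cloud(im):
    K=np.array(im['intrinsics']);d=im['depth'];h,w=d.shape
    v,u=np.mgrid[0:h,0:w]
    p=np.stack([u,v],-1).reshape(-1,1,2).astype(float)
    s=cv2.undistortPointsIter(p,K,np.array([im['k1'],0,0,0,0.]),None,None,(3,50,1e-9)).reshape(h,w,2)
    c=np.dstack([s*d[...,None],d])
    W=(c-np.array(im['t']))@np.array(im['R'])
    W[d==0]=np.nan
    return W
E
python3 - <<'E'
from h import *
for c in ['top','scene']:
    im=cams.get_image(c); save(im,c+'0'); print(c,im['k1'],np.round(im['t']))
    W=cloud(im); np.save(c+'W.npy',W)
    for q in ['nail_box','tape_measure','black_tape','jar','nail_box_mat','tape_measure_mat','black_tape_mat','jar_mat','bench_rack','site_rack','glue_bottle']:
        for r in cams.search_frame(q,c)[:3]:
            l,t,rr,b=[int(x) for x in r['extent']]
            p=W[max(t,0):b+1,max(l,0):rr+1].reshape(-1,3)
            print(q,round(r['confidence'],2),[l,t,rr,b],np.round(np.nanmedian(p,0)),np.round(W[(t+b)//2,(l+rr)//2]))
s=read_state();print(s)
E
```

```text
top -0.051550736153313605 [ 95. 605. 930.]
nail_box 0.94 [336, 168, 371, 188] [ 636. -197.   56.] [ 635. -194.   58.]
nail_box 0.31 [306, 173, 327, 190] [ 633. -105.   24.] [ 636. -105.   12.]
tape_measure 0.7 [230, 184, 259, 198] [606.  96.  66.] [605.  97.  76.]
black_tape 0.75 [307, 173, 329, 192] [ 630. -109.   20.] [ 633. -110.   12.]
jar 0.7 [270, 176, 292, 195] [619.   0.  48.] [619.   1.  74.]
jar 0.67 [195, 167, 218, 187] [649. 195.  32.] [646. 195.  63.]
jar 0.55 [259, 123, 275, 147] [758.  30.  35.] [755.  32.  62.]
nail_box_mat 0.57 [334, 166, 366, 195] [ 630. -191.   54.] [ 630. -187.   56.]
tape_measure_mat 0.61 [230, 174, 267, 204] [612.  84.  13.] [610.  86.  75.]
black_tape_mat 0.63 [298, 167, 334, 195] [ 635. -104.   13.] [ 636. -105.   12.]
black_tape_mat 0.49 [273, 175, 288, 195] [619.   0.  71.] [619.   3.  72.]
jar_mat 0.91 [264, 173, 299, 202] [616.  -3.  13.] [613.   1.  75.]
bench_rack 0.65 [184, 218, 336, 267] [471.  57.   8.] [473.  57.  30.]
site_rack 0.66 [225, 161, 374, 209] [621. -56.  11.] [623. -54.  30.]
glue_bottle 0.97 [112, 193, 149, 220] [570. 37
[... 1261 characters left out ...]
ay([ 1.44819877,  0.50089314, -0.42701204,  1.55038512,  0.2208133 ,
        1.13833648, -0.21026967]), 'joint_vel': array([ 0.00074872,  0.00223285, -0.00075555,  0.00061574, -0.00039168,
        0.00070686, -0.00111034]), 'joint_efforts': array([-1.18451109e-05, -5.66465271e+01, -5.81091508e+00, -2.79500556e+01,
       -6.68594381e-02,  2.07808142e-02,  5.86552937e-05]), 'tcp_pos': array([ 244.62742811, -602.2072226 ,  226.74023643]), 'tool_rot': array([6.79931718e-07, 9.81445695e-01, 1.91740314e-01, 1.12628101e-05]), 'force': array([-0.01739924, -0.38454399, -0.40501317]), 'wrist_torque': array([ 0.01103843, -0.02537786, -0.02843271]), 'finger_force': 0.0, 'finger_gap': 91.89839612574548}
```

```bash
python3 - <<'E'
import cv2
a=cv2.imread('pics/top0.png')[100:290,100:400]
cv2.imwrite('pics/top_c.png',cv2.resize(a,None,fx=2.6,fy=2.6,interpolation=cv2.INTER_CUBIC))
a=cv2.imread('pics/scene0.png')[120:290,120:420]
cv2.imwrite('pics/scene_c.png',cv2.resize(a,None,fx=2.6,fy=2.6,interpolation=cv2.INTER_CUBIC))
E
```

```text
(no output)
```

View pics/top_c.png

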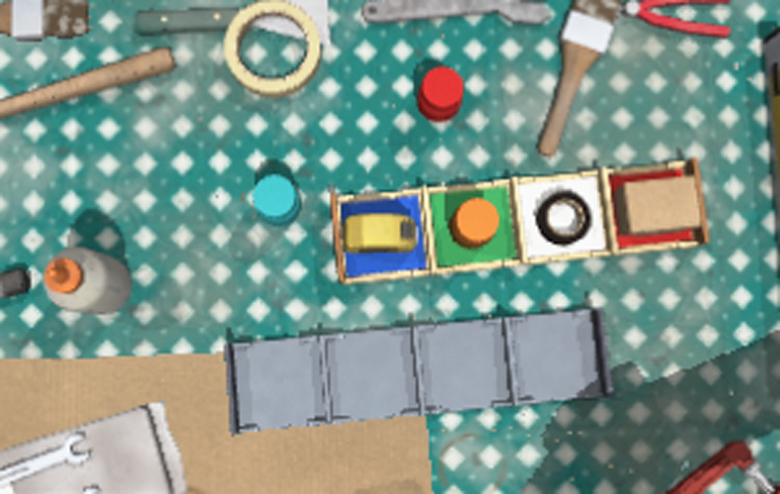

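View pics/scene_c.png

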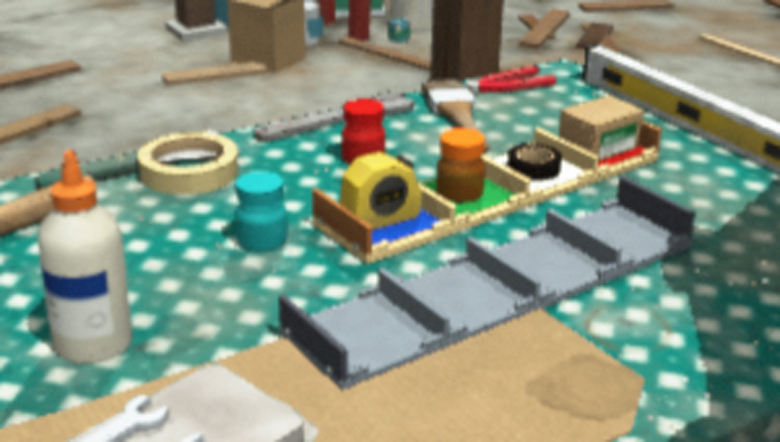

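The row, left to right, is tape measure, jar, black tape, carton. The red and turquoise jars are decoys. I'll fit the racks now and then refine with the wrist camera.

```bash
python3 - <<'E'
from h import *
W=np.load('topW.npy');a=cv2.imread('pics/top0.png');hsv=cv2.cvtColor(a,cv2.COLOR_BGR2HSV)
def fit(l,t,r,b,zlo,zhi):
    p=W[t:b,l:r].reshape(-1,3);p=p[(p[:,2]>zlo)&(p[:,2]<zhi)]
    return cv2.minAreaRect(p[:,:2].astype(np.float32)),len(p)
print(fit(184,214,340,270,14,45)); print(fit(184,214,340,270,5,45))
print(fit(222,158,376,212,14,45))
E
```

```text
(((472.6795959472656, 55.286041259765625), (92.24219512939453, 391.06134033203125), 3.976288318634033), 714)
(((464.6304626464844, 55.45556640625), (129.1167449951172, 415.3255615234375), 0.6129878759384155), 5051)
(((638.9590454101562, -53.90098571777344), (116.9933853149414, 390.9929504394531), 4.607858657836914), 1193)
```

>>> step_arm:
  translation:
    - [5,-30,-10]
    - [5,-30,-10]
    - [5,-30,-10]
    - [5,-30,-10]
    - [5,-30,-10]
    - [0,0,0]
    - [0,0,0]
  roll: [-7,-7,-7,-7,-7,-7,0]
  gripper: [0,0,0,0,0,0,0]

```text
time_s: 1.78
tcp_pos: [176.3, -468.0, 277.8]
tool_rot: [0.001, 0.847, 0.532, -0.001]
force: [0.1, -0.8, 0.2]
finger_gap: 91.9
finger_force: 0.0
```

>>> step_arm:
  translation:
    - [0,0,0]
    - [0,0,0]
    - [0,0,0]
    - [0,0,0]
    - [0,0,0]
    - [28,26,-5]
    - [28,26,-5]
    - [28,26,-5]
    - [28,26,-5]
    - [28,26,-5]
    - [28,26,-5]
    - [28,26,-5]
    - [28,26,-5]
    - [28,26,-5]
    - [28,26,-5]
    - [28,26,-5]
    - [28,26,-5]
    - [28,26,-5]
    - [28,26,-5]
    - [0,0,0]
  roll: [-6,-6,-6,-6,-6,0,0,0,0,0,0,0,0,0,0,0,0,0,0,0]
  gripper: [0,0,0,0,0,0,0,0,0,0,0,0,0,0,0,0,0,0,0,0]

```text
time_s: 3.45
tcp_pos: [516.9, -41.5, 348.1]
tool_rot: [-0.0, 0.678, 0.735, 0.004]
force: [-0.5, 0.6, 1.4]
finger_gap: 91.9
finger_force: 0.0
```

```bash
cat >> h.py <<'E'
from scipy.spatial.transform import Rotation as Rt
def wrist():
    s=read_state(); im=cams.get_image('wrist')
    q=np.array(s['tool_rot']);T=np.eye(4);T[:3,:3]=Rt.from_quat(q[[1,2,3,0]]).as_matrix();T[:3,3]=s['tcp_pos']
    C=T@np.array(im['hand_eye']);im['R']=C[:3,:3].T;im['t']=-C[:3,:3].T@C[:3,3]
    return s,im
E
python3 - <<'E'
from h import *
s,im=wrist();save(im,'w1');W=cloud(im);np.save('w1.npy',W)
print(s['tcp_pos'],s['tool_rot'],s['joint_positions'],im['hand_eye'])
print(W[192,256],W[5,5],W[5,505],W[380,5],W[380,505])
E
```

```text
[516.90133565 -41.47679298 348.09361239] [-4.84864286e-04  6.78260391e-01  7.34808318e-01  4.39793992e-03] [ 0.96112632  0.27546915 -1.1075202   1.70763323  0.24797876  1.30984262
 -0.11457384] [[ 5.55012350e-04 -9.57658564e-01 -2.87905828e-01  7.85025484e+01]
 [ 9.99999845e-01  5.17130410e-04  2.07630039e-04  8.90766120e-02]
 [-4.99538259e-05 -2.87905899e-01  9.57658703e-01 -1.58047310e+02]
 [ 0.00000000e+00  0.00000000e+00  0.00000000e+00  1.00000000e+00]]
[ 510.74511365 -110.72460467   10.22164129] [121.80805642 142.71551757   0.21385675] [848.53036614 198.52198156   9.56198474] [460.30504016 -24.39836806 456.39199979] [564.16190591 -15.23086442 457.43424541]
```

View pics/w1.png

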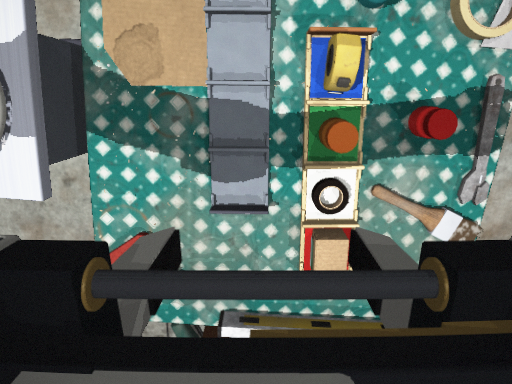

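The view shows the grey rack at columns 208-270 and the wooden rack at 305-370. Tape, jar and roll are visible, and the carton is partly hidden by the fingers (row 250). I'll take a second view shifted to the right, then fit the racks.

>>> step_arm:
  translation:
    - [-30,8,0]
    - [-30,8,0]
    - [-30,8,0]
    - [-20,6,0]
    - [0,0,0]
    - [0,0,0]
  roll: [0,0,0,0,0,0]
  gripper: [0,0,0,0,0,0]

```text
time_s: 4.0
tcp_pos: [550.0, -161.2, 345.8]
tool_rot: [-0.001, 0.684, 0.73, 0.0]
force: [-0.2, 0.3, -0.4]
finger_gap: 91.9
finger_force: 0.0
```

```bash
cat > fit.py <<'E'
from h import *
from scipy.optimize import least_squares
def rackfit(P,g):
    # P: Nx3 world points; g: (x,y,yaw) guess; divider tops z 29..33, end tops z 36..41
    g=np.array(g,float)
    for tol in (14,9,6,6):
        c,s=np.cos(g[2]),np.sin(g[2]);d=P[:,:2]-g[:2]
        lx=d@[c,s];ly=d@[-s,c]
        k=np.round(ly/96)
        lines=np.where(abs(k)>=2,np.sign(k)*192.5,k*96)
        zok=np.where(abs(k)>=2,(P[:,2]>33)&(P[:,2]<43),(P[:,2]>26)&(P[:,2]<34))
        m=zok&(abs(ly-lines)<tol)&(abs(lx)<46+tol)&(abs(k)<=2)
        Q=P[m,:2];L=lines[m]
        def f(v):
            c,s=np.cos(v[2]),np.sin(v[2]);d=Q-v[:2]
            return d@[-s,c]-L
        def full(v): return np.r_[f(v),(v[0]-g[0])*1e-3*0+0]
        r=least_squares(f,g,loss='soft_l1')
        v=r.x
        c,s=np.cos(v[2]),np.sin(v[2]);d=Q-v[:2];lx=d@[c,s]
        lo,hi=np.percentile(lx,[1,99]);mid=(lo+hi)/2
        # the along-divider position from extents
        v[:2]+=mid*np.array([c,s]); g=v
    return g,len(Q),np.std(f(g)),hi-lo,{int(a):(int((k[m]==a).sum())) for a in np.unique(k[m])}
E
python3 - <<'E'
from fit import *
s,im=wrist();save(im,'w2');W2=cloud(im);np.save('w2.npy',W2);print(s['tcp_pos'])
W1=np.load('w1.npy');T=np.load('topW.npy')
clean=lambda W:W[:228].reshape(-1,3)
for n,P in [('w1',clean(W1)),('w2',clean(W2)),('top',T.reshape(-1,3))]:
    P=P[np.isfinite(P).all(1)]
    for r,g in [('grey',(472,56,.07)),('site',(624,-54,.07))]:
        o=rackfit(P,g);print(n,r,np.round(o[0],3),o[1:])
for q in ['nail_box','tape_measure','black_tape','jar']:
    for r in cams.search_frame(q,'wrist')[:2]: print(q,round(r['confidence'],2),np.round(r['extent']))
E
```

```text
[ 549.99496068 -161.19778504  345.75210649]
w1 grey [4.72586e+02 5.50090e+01 6.70000e-02] (1171, np.float64(2.0464293973316585), np.float64(89.18586080855977), {-2: 279, -1: 274, 0: 288, 1: 330})
w1 site [ 6.2659e+02 -5.6110e+01  8.6000e-02] (1188, np.float64(2.1550773276791975), np.float64(89.99763098756158), {-1: 258, 0: 242, 1: 310, 2: 378})
w2 grey [4.70588e+02 5.48160e+01 8.30000e-02] (568, np.float64(1.9122422018336243), np.float64(89.11484165415003), {-2: 263, -1: 305})
w2 site [ 6.26062e+02 -5.58110e+01  8.50000e-02] (1171, np.float64(2.017544519139466), np.float64(88.7759164074586), {-2: 243, -1: 266, 0: 297, 1: 365})
top grey [4.7270e+02 5.5203e+01 6.8000e-02] (419, np.float64(1.8826309402040882), np.float64(89.95045147394583), {-2: 88, -1: 83, 0: 79, 1: 79, 2: 90})
top site [ 6.26991e+02 -5.53520e+01  7.90000e-02] (377, np.float64(1.9995889667277447), np.float64(89.70590902289484), {-2: 76, -1: 76, 0: 76, 1: 73, 2: 76})
nail_box 0.6 [301. 151. 340. 209.]
nail_box 0.44 [187.   1. 252. 137.]
tape_measure 0.55 [295.  83. 348. 143.]
black_tape 0.88 [302.  97. 341. 134.]
jar 0.97 [307.  19. 349.  60.]
jar 0.82 [404.   6. 455.  52.]
```

View pics/w2.png

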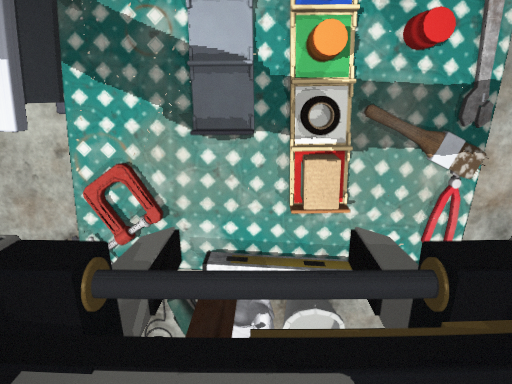

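Wrist and top fits agree within about 1-2 mm. Next, the object poses from their top-surface points.

```bash
python3 - <<'E'
from fit import *
W1=np.load('w1.npy')[:228];W2=np.load('w2.npy')[:228]
S=np.array([626.5,-55.7]);y=.083;G=np.array([472.6,55.1]);gy=.068
loc=lambda P:(P[:,:2]-S)@np.array([[np.cos(y),-np.sin(y)],[np.sin(y),np.cos(y)]])
for n,ly,zr in [('nail',-144,(53,64)),('disc',-48,(27,36)),('jar',48,(70,80)),('tape',144,(25,82)),('tape_top',144,(70,80))]:
  for w,W in [('w1',W1),('w2',W2)]:
    P=W.reshape(-1,3);P=P[np.isfinite(P).all(1)];L=loc(P)
    m=(abs(L[:,0])<42)&(abs(L[:,1]-ly)<41)&(P[:,2]>zr[0])&(P[:,2]<zr[1])
    if m.sum()<60: continue
    Q=P[m]
    # drop sparse outliers
    c=np.median(Q,0);Q=Q[np.linalg.norm(Q[:,:2]-c[:2],axis=1)<50]
    r=cv2.minAreaRect(Q[:,:2].astype(np.float32));e=cv2.minEnclosingCircle(Q[:,:2].astype(np.float32))
    print(n,w,m.sum(),np.round(np.median(Q[:,2]),1),'rect',np.round(r[0],1),np.round(r[1],1),round(r[2],1),'circ',np.round(e[0],1),round(e[1],1),'loc',np.round(loc(np.array([r[0]])),1))
g=lambda l:np.round(G+l*np.array([-np.sin(gy),np.cos(gy)]),1)
print({l:g(l) for l in (144,48,-48,-144)})
E
```

```text
nail w2 1820 58.0 rect [ 635.3 -199.7] [52.8 75.6] 4.8 circ [ 634.9 -199.5] 44.8 loc [[  -3.2 -144.3]]
disc w1 656 30.3 rect [ 627.1 -103.5] [55.2 55.9] 50.8 circ [ 628.9 -103.4] 29.6 loc [[ -3.4 -47.7]]
disc w2 782 30.5 rect [ 627.9 -103.8] [55.5 54. ] 5.0 circ [ 628.4 -104.5] 28.9 loc [[ -2.6 -48.1]]
jar w1 778 74.1 rect [621.3  -6.1] [42.2 40.6] 5.0 circ [621.5  -5.5] 21.6 loc [[-1.1 49.9]]
jar w2 1026 74.0 rect [620.8  -6.2] [42.9 42.4] 34.6 circ [621.   -6.1] 21.9 loc [[-1.5 49.8]]
tape w1 1773 70.7 rect [612.   88.5] [74.1 36. ] 89.9 circ [610.5  89.3] 38.5 loc [[ -2.5 144.9]]
tape_top w1 943 75.2 rect [612.7  90.2] [53.7 34.6] 89.9 circ [614.2  90.6] 28.4 loc [[ -1.6 146.5]]
{144: array([462.8, 198.8]), 48: array([469.3, 103. ]), -48: array([475.9,   7.2]), -144: array([482.4, -88.6])}
```

```bash
cat > plan.py <<'E'
import sys
from h import *
# usage: plan.py x,y,z,yawdeg,rows ... (yaw of tool-y axis in world)
s=read_state();q=np.array(s['tool_rot']);R=Rt.from_quat(q[[1,2,3,0]]).as_matrix();p=np.array(s['tcp_pos'])
for a in sys.argv[1:]:
    x,y,z,yaw,n=map(float,a.split(','))
    cur=np.degrees(np.arctan2(R[1,1],R[0,1]));roll=-(yaw-cur)
    d=R.T@(np.array([x,y,z])-p)
    print('total',np.round(d,1),'per row',np.round(d/n,2),'| roll total %.2f (after)'%roll)
    p=np.array([x,y,z]);R=R@Rt.from_euler('z',roll,degrees=True).as_matrix()
print('t',s['time_s'],'tcp',np.round(s['tcp_pos'],1),'yaw',round(cur,2) if len(sys.argv)==2 else '','gap',round(s['finger_gap'],1))
E
python3 plan.py 635.3,-199.6,110,4.8,9 635.3,-199.6,24,4.8,5
```

```text
total [-48.   81.9 237. ] per row [-5.33  9.1  26.34] | roll total -0.63 (after)
total [ 0. -0. 86.] per row [ 1.00e-02 -0.00e+00  1.72e+01] | roll total -0.00 (after)
t 4.25 tcp [ 550.1 -157.6  347. ] yaw  gap 91.8
```

>>> step_arm:
  translation:
    - [-5.3,9.1,26]
    - [-5.3,9.1,26]
    - [-5.3,9.1,26]
    - [-5.3,9.1,26]
    - [-5.3,9.1,26]
    - [-5.3,9.1,26]
    - [-5.3,9.1,26]
    - [-5.3,9.1,26]
    - [-5.3,9.1,26]
    - [0,0,0]
    - [0,0,0]
    - [0,0,0]
    - [0,0,0]
  roll: [0,0,0,0,0,0,0,-0.6,0,0,0,0,0]
  gripper: [0,0,0,0,0,0,0,0,0,0,0,0,0]

```text
time_s: 5.33
tcp_pos: [636.4, -199.8, 115.1]
tool_rot: [0.001, 0.677, 0.736, 0.001]
force: [1.0, 0.4, 0.7]
finger_gap: 91.8
finger_force: 0.0
```

```bash
python3 plan.py 635.3,-199.6,24,4.8,6
```

```text
total [ 0.4 -1.3 91.1] per row [ 0.07 -0.22 15.18] | roll total -0.05 (after)
t 5.3333 tcp [ 636.4 -199.8  115.1] yaw 4.75 gap 91.8
```

>>> step_arm:
  translation:
    - [0.1,-0.3,15]
    - [0.1,-0.2,15]
    - [0.1,-0.2,15]
    - [0.1,-0.2,15]
    - [0,-0.2,15]
    - [0,-0.2,15]
    - [0,0,0]
    - [0,0,0]
    - [0,0,0]
    - [0,0,0]
    - [0,0,0]
    - [0,0,0]
    - [0,0,0]
    - [0,0,0]
    - [0,0,0]
  roll: [0,0,0,0,0,0,0,0,0,0,0,0,0,0,0]
  gripper: [0,0,0,0,0,0,0,0,0,0,1,1,1,1,1]

```text
time_s: 6.58
tcp_pos: [634.2, -200.2, 23.0]
tool_rot: [0.0, 0.677, 0.736, 0.0]
force: [1.2, -0.4, -0.6]
finger_gap: 63.5
finger_force: 0.0
```

```bash
python3 plan.py 635,-199.6,24,4.8,6
```

```text
total [ 0.6  0.9 -1. ] per row [ 0.09  0.15 -0.17] | roll total -0.09 (after)
t 6.5833 tcp [ 634.2 -200.2   23. ] yaw 4.71 gap 63.5
```

>>> step_arm:
  translation:
    - [0,0,0]
    - [0,0,0]
    - [0,0,0]
    - [0,0,0]
    - [0,0,0]
    - [0,0,0]
    - [0,0,-5]
    - [0,0,-15]
    - [0,0,-20]
    - [0,0,-20]
    - [0,0,-20]
    - [0,0,-20]
    - [0,0,0]
    - [0,0,0]
    - [0,0,0]
  roll: [0,0,0,0,0,0,0,0,0,0,0,0,0,0,0]
  gripper: [1,1,1,1,1,1,1,1,1,1,1,1,1,1,1]

```text
time_s: 7.83
tcp_pos: [633.1, -200.4, 121.9]
tool_rot: [-0.001, 0.678, 0.736, -0.001]
force: [-1.4, -0.5, -4.1]
finger_gap: 49.7
finger_force: 30.0
```

```bash
python3 plan.py 462.8,198.8,115,3.9,18 462.8,198.8,22,3.9,6
```

```text
total [ 411.8 -137.     7.1] per row [22.88 -7.61  0.39] | roll total 0.80 (after)
total [ 0.   0.2 93. ] per row [ 0.    0.03 15.5 ] | roll total -0.00 (after)
t 7.8333 tcp [ 633.1 -200.4  121.9] yaw  gap 49.7
```

>>> step_arm:
  translation:
    - [22.9,-7.6,0.4]
    - [22.9,-7.6,0.4]
    - [22.9,-7.6,0.4]
    - [22.9,-7.6,0.4]
    - [22.9,-7.6,0.4]
    - [22.9,-7.6,0.4]
    - [22.9,-7.6,0.4]
    - [22.9,-7.6,0.4]
    - [22.9,-7.6,0.4]
    - [22.9,-7.6,0.4]
    - [22.9,-7.6,0.4]
    - [22.9,-7.6,0.4]
    - [22.9,-7.6,0.4]
    - [22.9,-7.6,0.4]
    - [22.9,-7.6,0.4]
    - [22.9,-7.6,0.4]
    - [22.9,-7.6,0.4]
    - [22.9,-7.6,0.4]
    - [0,0,0]
    - [0,0,0]
  roll: [0,0,0,0,0,0,0,0,0.8,0,0,0,0,0,0,0,0,0,0,0]
  gripper: [1,1,1,1,1,1,1,1,1,1,1,1,1,1,1,1,1,1,1,1]

```text
time_s: 9.5
tcp_pos: [464.8, 201.9, 114.5]
tool_rot: [-0.001, 0.681, 0.732, -0.001]
force: [-0.2, 0.2, -3.1]
finger_gap: 49.7
finger_force: 30.0
```

>>> step_arm:
  translation:
    - [0,0,0]
    - [0,0,0]
    - [0,0,0]
  roll: [0,0,0]
  gripper: [1,1,1]

```text
time_s: 9.75
tcp_pos: [467.0, 199.2, 115.0]
tool_rot: [-0.0, 0.683, 0.73, -0.001]
force: [0.1, -1.3, -3.1]
finger_gap: 49.7
finger_force: 30.0
```

```bash
python3 - <<'E'
from fit import *
for c in ('top','wrist'):
    if c=='top': im=cams.get_image(c);W=cloud(im)
    else: s,im=wrist();W=cloud(im)[:228]
    P=W.reshape(-1,3);P=P[np.isfinite(P).all(1)]
    o=rackfit(P,(472.6,55.1,.068));print(c,np.round(o[0],3),o[1:])
E
python3 plan.py 462.8,198.3,21.5,3.9,6
```

```text
top [4.72853e+02 5.53190e+01 6.90000e-02] (301, np.float64(1.825144717796641), np.float64(89.873281174566), {-2: 88, -1: 82, 0: 80, 1: 51})
wrist [4.72056e+02 5.50500e+01 6.80000e-02] (1098, np.float64(1.7609903242156733), np.float64(89.10080218106263), {2: 1098})
total [-1.  -4.3 93.8] per row [-0.17 -0.71 15.63] | roll total -0.09 (after)
t 9.85 tcp [467.  199.6 115.3] yaw 3.81 gap 49.9
```

>>> step_arm:
  translation:
    - [-0.5,-2,10]
    - [-0.5,-2,14]
    - [0,-0.3,15]
    - [0,0,15]
    - [0,0,15]
    - [0,0,15]
    - [0,0,7.5]
    - [0,0,0]
    - [0,0,0]
    - [0,0,0]
  roll: [0,0,0,0,0,0,0,0,0,0]
  gripper: [1,1,1,1,1,1,1,1,1,1]

```text
time_s: 10.68
tcp_pos: [462.9, 199.7, 24.6]
tool_rot: [0.0, 0.683, 0.731, 0.0]
force: [0.5, -0.8, -2.4]
finger_gap: 50.3
finger_force: 30.0
```

```bash
python3 plan.py 462.8,198.3,21.5,3.9,1
```

```text
total [-1.4 -0.2  3.1] per row [-1.39 -0.21  3.07] | roll total 0.01 (after)
t 10.6833 tcp [462.9 199.7  24.6] yaw 3.91 gap 50.3
```

>>> step_arm:
  translation:
    - [-1.2,-0.2,0]
    - [0,0,2.8]
    - [0,0,0]
    - [0,0,0]
    - [0,0,0]
    - [0,0,0]
    - [0,0,0]
    - [0,0,0]
    - [0,0,0]
    - [0,0,0]
    - [0,0,0]
    - [0,0,0]
    - [0,0,0]
    - [0,0,-10]
    - [0,0,-20]
    - [0,0,-20]
    - [0,0,-20]
    - [0,0,-20]
  roll: [0,0,0,0,0,0,0,0,0,0,0,0,0,0,0,0,0,0]
  gripper: [1,1,1,1,1,0,0,0,0,0,0,0,0,0,0,0,0,0]

```text
time_s: 12.18
tcp_pos: [462.1, 198.3, 112.7]
tool_rot: [-0.0, 0.682, 0.731, -0.0]
force: [-0.1, -0.1, -0.2]
finger_gap: 91.6
finger_force: 0.0
```

```bash
python3 plan.py 628,-103.7,110,3.9,15 628,-103.7,15.5,3.9,6
```

```text
total [-312.7  144.8    2.7] per row [-20.84   9.65   0.18] | roll total 0.04 (after)
total [-0.   0.  94.5] per row [-0.    0.   15.75] | roll total -0.00 (after)
t 12.1833 tcp [462.1 198.3 112.7] yaw  gap 91.6
```

Now to the black tape.

>>> step_arm:
  translation:
    - [-20.9,9.7,0]
    - [-20.9,9.7,0]
    - [-20.9,9.7,0]
    - [-20.9,9.7,0]
    - [-20.9,9.7,0]
    - [-20.9,9.7,0]
    - [-20.9,9.7,0]
    - [-20.9,9.7,0]
    - [-20.9,9.7,0]
    - [-20.9,9.7,0]
    - [-20.9,9.7,0]
    - [-20.9,9.7,0]
    - [-20.9,9.7,0]
    - [-20.9,9.7,0]
    - [-20.9,9.7,0]
    - [0,0,0]
    - [0,0,0]
    - [0,0,0]
    - [0,0,0]
  roll: [0,0,0,0,0,0,0,0,0,0,0,0,0,0,0,0,0,0,0]
  gripper: [0,0,0,0,0,0,0,0,0,0,0,0,0,0,0,0,0,0,0]

```text
time_s: 13.77
tcp_pos: [628.4, -103.1, 111.6]
tool_rot: [-0.0, 0.682, 0.731, 0.0]
force: [0.0, 0.5, -1.0]
finger_gap: 91.5
finger_force: 0.0
```

```bash
python3 plan.py 628,-103.7,15.5,3.9,6
```

```text
total [-0.6 -0.5 96.1] per row [-0.11 -0.08 16.02] | roll total 0.12 (after)
t 13.7667 tcp [ 628.4 -103.1  111.6] yaw 4.02 gap 91.5
```

>>> step_arm:
  translation:
    - [-0.6,-0.5,15]
    - [0,0,18]
    - [0,0,18]
    - [0,0,18]
    - [0,0,15]
    - [0,0,8]
    - [0,0,3]
    - [0,0,0]
    - [0,0,0]
    - [0,0,0]
    - [0,0,0]
  roll: [0,0,0,0,0,0,0,0,0,0,0]
  gripper: [0,0,0,0,0,0,0,0,0,0,0]

```text
time_s: 14.68
tcp_pos: [629.3, -105.4, 17.3]
tool_rot: [0.001, 0.683, 0.731, 0.0]
force: [0.5, 0.2, 0.1]
finger_gap: 91.8
finger_force: 0.0
```

```bash
python3 plan.py 628,-103.7,15.5,3.9,6
```

```text
total [ 1.8 -1.2  1.8] per row [ 0.3  -0.19  0.3 ] | roll total 0.00 (after)
t 14.6833 tcp [ 629.3 -105.4   17.3] yaw 3.9 gap 91.8
```

>>> step_arm:
  translation:
    - [1.5,-1,1.5]
    - [0,0,0]
    - [0,0,0]
    - [0,0,0]
    - [0,0,0]
    - [0,0,0]
    - [0,0,0]
    - [0,0,0]
    - [0,0,0]
    - [0,0,0]
    - [0,0,0]
    - [0,0,0]
  roll: [0,0,0,0,0,0,0,0,0,0,0,0]
  gripper: [0,1,1,1,1,1,1,1,1,1,1,1]

```text
time_s: 15.68
tcp_pos: [627.4, -104.0, 14.7]
tool_rot: [0.0, 0.683, 0.731, 0.0]
force: [-0.0, 0.5, 0.2]
finger_gap: 55.1
finger_force: 30.0
```

>>> step_arm:
  translation:
    - [0,0,-6]
    - [0,0,-15]
    - [0,0,-20]
    - [0,0,-20]
    - [0,0,-20]
    - [0,0,-16]
    - [0,0,0]
    - [0,0,0]
    - [0,0,0]
  roll: [0,0,0,0,0,0,0,0,0]
  gripper: [1,1,1,1,1,1,1,1,1]

```text
time_s: 16.43
tcp_pos: [626.8, -104.3, 111.5]
tool_rot: [-0.0, 0.683, 0.731, -0.0]
force: [0.9, 0.5, -0.8]
finger_gap: 55.2
finger_force: 30.0
```

```bash
python3 plan.py 469.3,103.3,112,3.9,12
```

```text
total [ 217.8 -143.1   -0.5] per row [ 18.15 -11.92  -0.04] | roll total -0.01 (after)
t 16.4333 tcp [ 626.8 -104.3  111.5] yaw 3.89 gap 55.2
```

>>> step_arm:
  translation:
    - [18.2,-11.9,0]
    - [18.2,-11.9,0]
    - [18.2,-11.9,0]
    - [18.2,-11.9,0]
    - [18.2,-11.9,0]
    - [18.2,-11.9,0]
    - [18.2,-11.9,0]
    - [18.2,-11.9,0]
    - [18.2,-11.9,0]
    - [18.2,-11.9,0]
    - [18.2,-11.9,0]
    - [18.2,-11.9,0]
    - [0,0,0]
    - [0,0,0]
    - [0,0,0]
    - [0,0,0]
  roll: [0,0,0,0,0,0,0,0,0,0,0,0,0,0,0,0]
  gripper: [1,1,1,1,1,1,1,1,1,1,1,1,1,1,1,1]

```text
time_s: 17.77
tcp_pos: [470.3, 103.2, 111.3]
tool_rot: [-0.0, 0.683, 0.73, -0.0]
force: [-0.4, -0.1, -0.2]
finger_gap: 55.2
finger_force: 30.0
```

```bash
python3 - <<'E'
from h import *
s,im=wrist();save(im,'w3')
E
python3 plan.py 469.3,103.3,13.2,3.9,6
```

```text
total [ 0.2 -1.1 98.2] per row [ 0.03 -0.18 16.36] | roll total -0.10 (after)
t 17.8167 tcp [470.4 103.2 111.4] yaw 3.8 gap 55.1
```

View pics/w3.png

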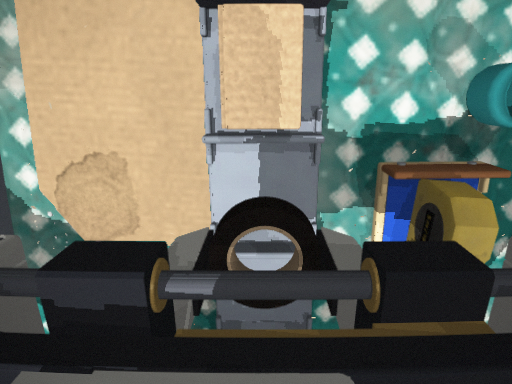

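The carton stands straight in the leftmost bay (cols 217-305, rows 3-130), and the roll is held flat between the fingers (col 265, row 255). I'll lower it.

>>> step_arm:
  translation:
    - [0,-1,15]
    - [0,0,18]
    - [0,0,18]
    - [0,0,18]
    - [0,0,15]
    - [0,0,8]
    - [0,0,3]
    - [0,0,0]
    - [0,0,0]
    - [0,0,0]
    - [0,0,0]
  roll: [0,0,0,0,0,0,0,0,0,0,0]
  gripper: [1,1,1,1,1,1,1,1,1,1,1]

```text
time_s: 18.73
tcp_pos: [469.7, 104.2, 17.5]
tool_rot: [0.001, 0.683, 0.731, 0.001]
force: [-0.8, 0.0, -0.3]
finger_gap: 55.0
finger_force: 30.0
```

```bash
python3 plan.py 469.3,103.3,13.2,3.9,1
```

```text
total [-0.8 -0.5  4.3] per row [-0.85 -0.47  4.29] | roll total -0.01 (after)
t 18.7333 tcp [469.7 104.2  17.5] yaw 3.89 gap 55.0
```

>>> step_arm:
  translation:
    - [-0.8,-0.4,2]
    - [0,0,1.8]
    - [0,0,0]
    - [0,0,0]
    - [0,0,0]
    - [0,0,0]
    - [0,0,0]
    - [0,0,0]
    - [0,0,0]
    - [0,0,0]
    - [0,0,0]
    - [0,0,0]
    - [0,0,-10]
    - [0,0,-20]
    - [0,0,-20]
    - [0,0,-20]
    - [0,0,-30]
    - [0,0,0]
    - [0,0,0]
  roll: [0,0,0,0,0,0,0,0,0,0,0,0,0,0,0,0,0,0,0]
  gripper: [1,1,1,1,1,0,0,0,0,0,0,0,0,0,0,0,0,0,0]

```text
time_s: 20.32
tcp_pos: [470.1, 103.5, 114.8]
tool_rot: [0.002, 0.683, 0.731, 0.001]
force: [0.4, -0.8, -0.1]
finger_gap: 92.2
finger_force: 0.0
```

```bash
python3 plan.py 621,-5.9,112,3.9,10
```

```text
total [-119.3  143.2    3.4] per row [-11.93  14.32   0.34] | roll total -0.01 (after)
t 20.3167 tcp [470.1 103.5 114.8] yaw 3.89 gap 92.2
```

>>> step_arm:
  translation:
    - [-11.9,14.3,0]
    - [-11.9,14.3,0]
    - [-11.9,14.3,0]
    - [-11.9,14.3,0]
    - [-11.9,14.3,0]
    - [-11.9,14.3,0]
    - [-11.9,14.3,0]
    - [-11.9,14.3,0]
    - [-11.9,14.3,0]
    - [-11.9,14.3,0]
    - [0,0,0]
    - [0,0,0]
    - [0,0,0]
    - [0,0,0]
  roll: [0,0,0,0,0,0,0,0,0,0,0,0,0,0]
  gripper: [0,0,0,0,0,0,0,0,0,0,0,0,0,0]

```text
time_s: 21.48
tcp_pos: [618.2, -4.6, 112.4]
tool_rot: [-0.001, 0.682, 0.731, -0.0]
force: [-0.9, -0.1, -0.7]
finger_gap: 91.8
finger_force: 0.0
```

```bash
python3 plan.py 621,-5.9,23,3.9,1
```

```text
total [-1.6  2.9 89.4] per row [-1.56  2.87 89.38] | roll total 0.10 (after)
t 21.4833 tcp [618.2  -4.6 112.4] yaw 4.0 gap 91.8
```

>>> step_arm:
  translation:
    - [-1.5,2.8,12]
    - [0,0,18]
    - [0,0,18]
    - [0,0,18]
    - [0,0,15]
    - [0,0,8]
    - [0,0,0]
    - [0,0,0]
    - [0,0,0]
    - [0,0,0]
    - [0,0,0]
    - [0,0,0]
    - [0,0,0]
    - [0,0,0]
    - [0,0,0]
    - [0,0,0]
    - [0,0,0]
    - [0,0,0]
    - [0,0,0]
    - [0,0,0]
  roll: [0,0,0,0,0,0,0,0,0,0,0,0,0,0,0,0,0,0,0,0]
  gripper: [0,0,0,0,0,0,0,0,0,1,1,1,1,1,1,1,1,1,1,1]

```text
time_s: 23.15
tcp_pos: [622.3, -7.0, 24.0]
tool_rot: [-0.0, 0.683, 0.731, -0.0]
force: [-0.4, -0.7, 1.0]
finger_gap: 47.4
finger_force: 30.0
```

>>> step_arm:
  translation:
    - [0,0,-6]
    - [0,0,-15]
    - [0,0,-20]
    - [0,0,-20]
    - [0,0,-20]
    - [0,0,-12]
    - [0,0,0]
    - [0,0,0]
    - [0,0,0]
  roll: [0,0,0,0,0,0,0,0,0]
  gripper: [1,1,1,1,1,1,1,1,1]

```text
time_s: 23.9
tcp_pos: [621.6, -7.4, 116.1]
tool_rot: [-0.0, 0.683, 0.731, -0.001]
force: [0.3, 0.6, -2.6]
finger_gap: 47.1
finger_force: 30.0
```

```bash
python3 plan.py 475.9,7.2,112,3.9,10
```

```text
total [  24.5 -144.4    4.3] per row [  2.45 -14.44   0.43] | roll total -0.00 (after)
t 23.9 tcp [621.6  -7.4 116.1] yaw 3.9 gap 47.1
```

>>> step_arm:
  translation:
    - [2.3,-14.4,0]
    - [2.3,-14.4,0]
    - [2.3,-14.4,0]
    - [2.3,-14.4,0]
    - [2.3,-14.4,0]
    - [2.3,-14.4,0]
    - [2.3,-14.4,0]
    - [2.3,-14.4,0]
    - [2.3,-14.4,0]
    - [2.3,-14.4,0]
    - [0,0,0]
    - [0,0,0]
    - [0,0,0]
    - [0,0,0]
  roll: [0,0,0,0,0,0,0,0,0,0,0,0,0,0]
  gripper: [1,1,1,1,1,1,1,1,1,1,1,1,1,1]

```text
time_s: 25.07
tcp_pos: [478.0, 6.1, 116.8]
tool_rot: [-0.0, 0.683, 0.731, 0.0]
force: [0.4, -0.1, -1.5]
finger_gap: 47.2
finger_force: 30.0
```

```bash
python3 plan.py 475.9,6.2,22.5,3.9,1
```

```text
total [ 0.1 -2.1 94.3] per row [ 0.15 -2.09 94.29] | roll total -0.02 (after)
t 25.0667 tcp [478.    6.1 116.8] yaw 3.88 gap 47.2
```

>>> step_arm:
  translation:
    - [0,-2,15]
    - [0,0,18]
    - [0,0,18]
    - [0,0,18]
    - [0,0,15]
    - [0,0,6]
    - [0,0,0]
    - [0,0,0]
    - [0,0,0]
    - [0,0,0]
  roll: [0,0,0,0,0,0,0,0,0,0]
  gripper: [1,1,1,1,1,1,1,1,1,1]

```text
time_s: 25.9
tcp_pos: [476.1, 6.0, 27.8]
tool_rot: [0.001, 0.683, 0.731, 0.001]
force: [1.0, 0.6, -0.9]
finger_gap: 47.5
finger_force: 30.0
```

```bash
python3 plan.py 475.9,6.2,22.5,3.9,1
```

```text
total [ 0.2 -0.2  5.3] per row [ 0.18 -0.16  5.31] | roll total -0.00 (after)
t 25.9 tcp [476.1   6.   27.8] yaw 3.9 gap 47.5
```

>>> step_arm:
  translation:
    - [0,0,3]
    - [0,0,2]
    - [0,0,0]
    - [0,0,0]
    - [0,0,0]
    - [0,0,0]
    - [0,0,0]
    - [0,0,0]
    - [0,0,0]
    - [0,0,0]
    - [0,0,0]
    - [0,0,0]
    - [0,0,0]
    - [0,0,-10]
    - [0,0,-20]
    - [0,0,-20]
    - [0,0,-30]
    - [0,0,-30]
    - [0,0,0]
    - [0,0,0]
  roll: [0,0,0,0,0,0,0,0,0,0,0,0,0,0,0,0,0,0,0,0]
  gripper: [1,1,1,1,1,0,0,0,0,0,0,0,0,0,0,0,0,0,0,0]

```text
time_s: 27.57
tcp_pos: [476.5, 5.9, 134.1]
tool_rot: [0.002, 0.683, 0.731, 0.001]
force: [-1.0, -0.9, -1.3]
finger_gap: 91.5
finger_force: 0.0
```

```bash
python3 plan.py 612.2,89,130,0.5,8
python3 - <<'E'
from h import *
s,im=wrist();save(im,'w4');W=cloud(im)[:235].reshape(-1,3);W=W[np.isfinite(W).all(1)]
m=(abs(W[:,0]-612)<45)&(abs(W[:,1]-89)<43)
for lo,hi in((50,80),(30,50),(70,80)):
    Q=W[m&(W[:,2]>lo)&(W[:,2]<hi)]
    if len(Q)>30: print(len(Q),cv2.minAreaRect(Q[:,:2].astype(np.float32)))
E
```

```text
total [ 73.7 141.    4.5] per row [ 9.22 17.62  0.56] | roll total 3.39 (after)
t 27.5667 tcp [476.5   5.9 134.1] yaw 3.89 gap 91.5
5764 ((611.5209350585938, 92.496826171875), (35.53348159790039, 68.13807678222656), 0.13844271004199982)
1470 ((595.9354858398438, 93.74268341064453), (44.577335357666016, 84.66631317138672), 9.856866836547852)
3202 ((612.2550659179688, 90.21990966796875), (34.39535903930664, 53.27289581298828), 1.0410404205322266)
```

View pics/w4.png

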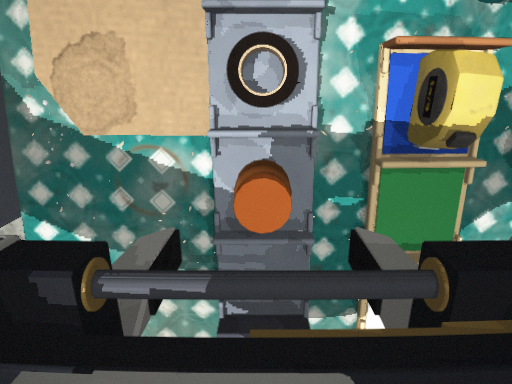

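The roll and jar are centred in their bays (rows 70 and 195). The tape measure's yaw is about 0.5°, at x 612.

>>> step_arm:
  translation:
    - [9.2,17.6,0]
    - [9.2,17.6,0]
    - [9.2,17.6,0]
    - [9.2,17.6,0]
    - [9.2,17.6,0]
    - [9.2,17.6,0]
    - [9.2,17.6,0]
    - [9.2,17.6,0]
    - [0,0,0]
    - [0,0,0]
    - [0,0,0]
    - [0,0,0]
  roll: [0,0,0,0,0,0,0,0,3.4,0,0,0]
  gripper: [0,0,0,0,0,0,0,0,0,0,0,0]

```text
time_s: 28.62
tcp_pos: [609.4, 88.5, 131.0]
tool_rot: [-0.0, 0.703, 0.711, -0.001]
force: [-0.9, -0.4, 0.1]
finger_gap: 91.8
finger_force: 0.0
```

```bash
python3 plan.py 612.2,89.5,29,0.5,1
```

```text
total [  1.   3. 102.] per row [  1.02   3.01 101.96] | roll total 0.10 (after)
t 28.6167 tcp [609.4  88.5 131. ] yaw 0.6 gap 91.8
```

>>> step_arm:
  translation:
    - [1,3,15]
    - [0,0,20]
    - [0,0,20]
    - [0,0,20]
    - [0,0,18]
    - [0,0,9]
    - [0,0,0]
    - [0,0,0]
    - [0,0,0]
    - [0,0,0]
    - [0,0,0]
    - [0,0,0]
    - [0,0,0]
    - [0,0,0]
    - [0,0,0]
    - [0,0,0]
    - [0,0,0]
    - [0,0,0]
    - [0,0,0]
    - [0,0,0]
  roll: [0,0,0,0,0,0,0,0,0,0,0,0,0,0,0,0,0,0,0,0]
  gripper: [0,0,0,0,0,0,0,0,1,1,1,1,1,1,1,1,1,1,1,1]

```text
time_s: 30.28
tcp_pos: [613.5, 90.0, 29.9]
tool_rot: [-0.0, 0.704, 0.71, -0.0]
force: [-0.8, -1.0, 0.1]
finger_gap: 33.8
finger_force: 30.0
```

>>> step_arm:
  translation:
    - [0,0,0]
    - [0,0,0]
    - [0,0,-6]
    - [0,0,-15]
    - [0,0,-20]
    - [0,0,-20]
    - [0,0,-20]
    - [0,0,-15]
    - [0,0,-5]
    - [0,0,0]
    - [0,0,0]
    - [0,0,0]
  roll: [0,0,0,0,0,0,0,0,0,0,0,0]
  gripper: [1,1,1,1,1,1,1,1,1,1,1,1]

```text
time_s: 31.28
tcp_pos: [612.7, 89.6, 129.8]
tool_rot: [-0.0, 0.704, 0.71, -0.001]
force: [1.0, -0.7, -1.6]
finger_gap: 33.9
finger_force: 30.0
```

```bash
python3 plan.py 482.4,-88.6,130,3.9,12
```

```text
total [-1.770e+02 -1.318e+02  1.000e-01] per row [-1.475e+01 -1.099e+01  1.000e-02] | roll total -3.41 (after)
t 31.2833 tcp [612.7  89.6 129.8] yaw 0.49 gap 33.9
```

>>> step_arm:
  translation:
    - [-14.7,-11,0]
    - [-14.7,-11,0]
    - [-14.7,-11,0]
    - [-14.7,-11,0]
    - [-14.7,-11,0]
    - [-14.7,-11,0]
    - [-14.7,-11,0]
    - [-14.7,-11,0]
    - [-14.7,-11,0]
    - [-14.7,-11,0]
    - [-14.7,-11,0]
    - [-14.7,-11,0]
    - [0,0,0]
    - [0,0,0]
    - [0,0,0]
    - [0,0,0]
    - [0,0,0]
  roll: [0,0,0,0,0,0,0,0,0,0,0,0,-3.4,0,0,0,0]
  gripper: [1,1,1,1,1,1,1,1,1,1,1,1,1,1,1,1,1]

```text
time_s: 32.7
tcp_pos: [483.4, -86.6, 130.8]
tool_rot: [-0.0, 0.682, 0.731, 0.0]
force: [0.9, 0.2, -1.9]
finger_gap: 34.1
finger_force: 30.0
```

```bash
python3 plan.py 482.4,-88.6,28.5,3.9,1
python3 - <<'E'
from h import *
s,im=wrist();save(im,'w5')
E
```

```text
total [ -2.   -1.1 102.3] per row [ -2.    -1.12 102.29] | roll total 0.03 (after)
t 32.7 tcp [483.4 -86.6 130.8] yaw 3.93 gap 34.1
```

View pics/w5.png

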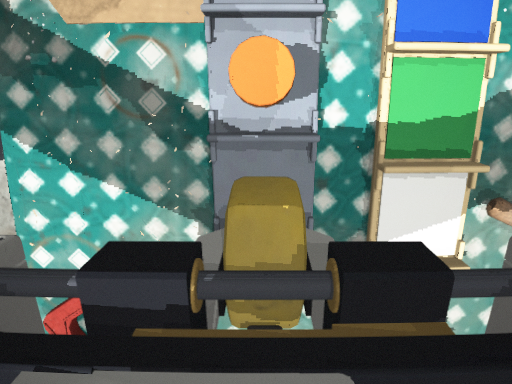

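The tape measure is held upright and aligned over the rightmost bay (cols 222-308), and the jar stands centred at (262, 70).

>>> step_arm:
  translation:
    - [-2,-1.1,15]
    - [0,0,20]
    - [0,0,20]
    - [0,0,20]
    - [0,0,15]
    - [0,0,6]
    - [0,0,0]
    - [0,0,0]
    - [0,0,0]
    - [0,0,0]
  roll: [0,0,0,0,0,0,0,0,0,0]
  gripper: [1,1,1,1,1,1,1,1,1,1]

```text
time_s: 33.58
tcp_pos: [483.1, -89.6, 36.0]
tool_rot: [0.001, 0.683, 0.731, 0.0]
force: [0.4, -0.6, -2.3]
finger_gap: 33.7
finger_force: 30.0
```

```bash
python3 plan.py 482.4,-88.6,28.5,3.9,1
```

```text
total [ 1.1 -0.7  7.5] per row [ 1.09 -0.66  7.45] | roll total 0.00 (after)
t 33.5833 tcp [483.1 -89.6  36. ] yaw 3.9 gap 33.7
```

>>> step_arm:
  translation:
    - [1,-0.6,5]
    - [0,0,2.5]
    - [0,0,0]
    - [0,0,0]
    - [0,0,0]
    - [0,0,0]
    - [0,0,0]
    - [0,0,0]
    - [0,0,0]
    - [0,0,0]
    - [0,0,0]
    - [0,0,0]
    - [0,0,0]
    - [0,0,0]
    - [0,0,0]
    - [0,0,0]
  roll: [0,0,0,0,0,0,0,0,0,0,0,0,0,0,0,0]
  gripper: [1,1,1,1,1,0,0,0,0,0,0,0,0,0,0,0]

```text
time_s: 34.92
tcp_pos: [481.5, -88.6, 27.4]
tool_rot: [0.0, 0.683, 0.731, -0.0]
force: [-1.2, -0.5, -0.5]
finger_gap: 90.9
finger_force: 0.0
```

>>> step_arm:
  translation:
    - [0,0,-10]
    - [0,0,-20]
    - [0,0,-25]
    - [0,0,-30]
    - [0,0,-30]
    - [0,0,-30]
    - [-15,8,-30]
    - [-25,10,-30]
    - [-20,10,-30]
    - [0,0,-20]
    - [0,0,0]
    - [0,0,0]
    - [0,0,0]
  roll: [0,0,0,0,0,0,0,0,0,0,0,0,0]
  gripper: [0,0,0,0,0,0,0,0,0,0,0,0,0]

```text
time_s: 36.0
tcp_pos: [512.6, -146.0, 282.0]
tool_rot: [-0.0, 0.682, 0.731, -0.0]
force: [0.2, -0.0, 0.9]
finger_gap: 91.6
finger_force: 0.0
```

```bash
python3 - <<'E'
from fit import *
s,im=wrist();save(im,'w6');Ww=cloud(im)[:228].reshape(-1,3);t=cams.get_image('top');save(t,'top1');T=cloud(t).reshape(-1,3)
print(s['tcp_pos'])
G=np.array([472.6,55.1]);y=.068
for w,P in (('w',Ww),('top',T)):
    P=P[np.isfinite(P).all(1)];L=(P[:,:2]-G)@np.array([[np.cos(y),-np.sin(y)],[np.sin(y),np.cos(y)]])
    for n,ly,z0,z1 in [('nail',144,50,63),('disc',48,24,33),('jar',-48,67,78),('tape',-144,25,80),('tapetop',-144,68,78)]:
        m=(abs(L[:,0])<44)&(abs(L[:,1]-ly)<42)&(P[:,2]>z0)&(P[:,2]<z1)
        if m.sum()>40:
            r=cv2.minAreaRect(L[m].astype(np.float32));print(w,n,m.sum(),np.round(np.median(P[m,2]),1),np.round(r[0],1),np.round(r[1],1),round(r[2],1))
a=cv2.imread('pics/top1.png')[100:290,100:400]
cv2.imwrite('pics/top1_c.png',cv2.resize(a,None,fx=2.6,fy=2.6,interpolation=cv2.INTER_CUBIC))
E
```

```text
[ 512.64209897 -145.99316465  282.01796441]
w jar 1385 72.0 [ -0.7 -48.8] [41.9 41.5] 6.2
w tape 1853 70.3 [  -0.5 -142.1] [71.6 34.9] 89.9
w tapetop 1146 73.1 [  -1.  -144.1] [53.2 32.9] 89.5
top nail 596 55.1 [ -1.  143.7] [51.9 74.8] 0.1
top disc 219 27.6 [-0.5 48.7] [55.7 52.9] 84.6
top jar 226 70.9 [ -0.9 -47. ] [41.1 40.7] 83.8
top tape 383 69.1 [  -0.5 -141.5] [73.1 35.5] 89.7
top tapetop 204 72.4 [  -1.2 -141.7] [53.9 33.2] 84.5
```

View pics/w6.png

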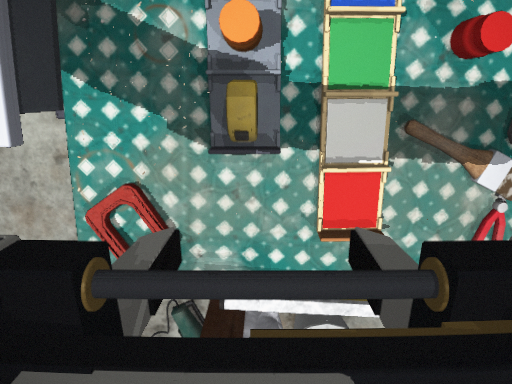

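View pics/top1_c.png

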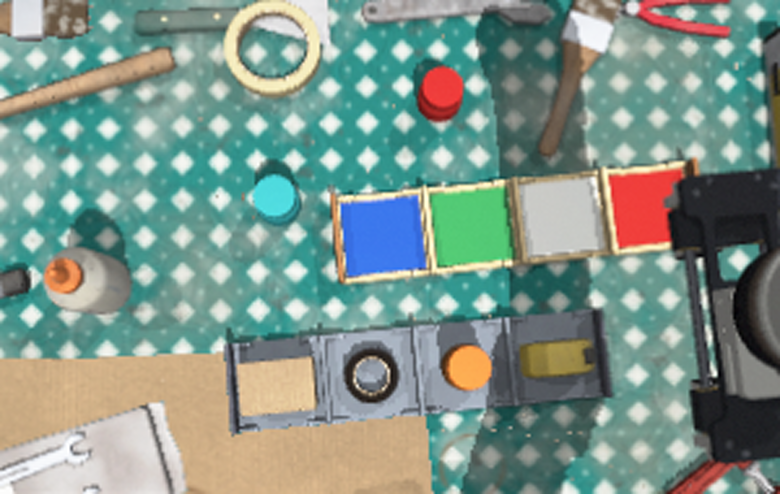

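All four are centred within about 2 mm in reversed order: carton, roll, jar, tape measure. The glue bottle hasn't moved and the arm is clear.

```bash
python3 -c "
from cell import ticket
print(ticket.close_job())"
```

```text
the job is handed in; nothing more can be done
None
```

The job is handed in at about 36 s: the grey rack now holds, left to right, carton, black tape, jar and tape measure, each standing in its own bay within about 2–3 mm of the middle; everything is let go and the glue bottle was left where it stood.

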